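# Two bicycle repair kits, with a tin from the middle of a stack

### The job

Make up two bicycle repair kits: the tyre lever and the patch tin go in the long tray (lever in its longer bay, tin in its shorter bay), the multitool and the jar of ball bearings in the square tray, one in each bay, everything lying flat in its bay and the jar always kept upright. The patch tin is in the middle of a stack: first lift the small box off it (the cork mat is free to park it on), take the tin out, and then put the small box back, flat, in the middle of the large box. Leave the large box and the derailleur hanger where they are.

Things in the scene. Friction and masses are not known exactly. Their poses are not given: they have to be found in the camera images.
- kit_long: Long shallow aluminium tray, 254 (its x) by 122 (its y) by 12 mm high, fixed. Floor 4 mm thick, walls 4 mm thick standing 8 mm above the floor. A divider of the same height across it makes two bays: the longer bay (140 mm by 114 mm inside) on its +x side, centred at x = +53 mm, y = 0; the shorter bay (102 by 114 mm inside) on its -x side, centred at x = -72 mm, y = 0. Its +x side points roughly away from the robot. Origin: centre of the underside, z up.
- kit_square: Square shallow aluminium tray, 180 by 180 by 12 mm high, fixed. Floor 4 mm thick, walls 4 mm thick standing 8 mm above the floor. A divider of the same height along its y axis at x = 0 makes two equal bays, each 84 mm (x) by 172 mm (y) inside, centred at x = -44 and x = +44 mm. Origin: centre of the underside, z up.
- tube_box: Large black card box with a pale band, bottom of the stack: 80 (x) by 100 (y) by 40 mm high, about 0.5 kg, loose. Origin: centre of the underside, z up.
- patch_tin: Flat steel patch tin with a dark lid seam, the middle of the stack, lying centred on the large box: 80 (x) by 58 (y) by 22 mm high, about 90 g. Origin: centre of the underside, z up.
- pad_box: Small white box with a grey band, top of the stack, lying centred on the tin: 52 (x) by 38 (y) by 26 mm high, about 60 g. Origin: centre of the underside, z up.
- cork_mat: Empty square cork mat, 90 by 90 by 3 mm, fixed flat on the table; a free spot to park a thing on. Origin: centre of the underside, z up.
- lever: Red aluminium tyre lever, a slim bar lying flat: 110 mm long (its x), shaft 14 mm wide (its y, spade end 18 mm) and 10 mm high, about 35 g. Origin: underside at mid-length, z up.
- multitool: Grey folded bicycle multitool, a block with side plates and steel blades between, lying on the table: 80 long (x) by 30 wide (y) by 20 mm high, about 150 g. Origin: centre of the underside, z up.
- jar: Clear glass jar of ball bearings with a dark steel twist cap, standing upright: 48 mm across (cap 49 mm), 60 mm high with the cap, about 180 g. Origin: centre of the underside, z up the jar's axis.
- hanger: Flat steel derailleur hanger, a small bracket with two round ends, about 83 by 35 by 6 mm, lying on the table. Not part of a kit: leave it. Origin: near the middle of its underside, z up.
Not all that is in view belongs to the job. Leave any green or pink look-alike of the multitool alone. Of the things that look like the lever, take the one that is nearest to the robot's base at the start.

How it is judged (in metres and radians):
On the way, in this order (a step that is already met when the one before it is completed fails the run):
1. the small box is off the stack while the tin still lies on the large box (horizontal distance between pad_box and tube_box above 0.07 m and horizontal distance between patch_tin and tube_box below 0.025 m and z of patch_tin in the frame of tube_box below 0.045 m), for 0.2 s.
2. the tin has been taken off the large box while the small box is off it (horizontal distance between pad_box and tube_box above 0.07 m and horizontal distance between patch_tin and tube_box above 0.08 m), for 0.2 s.
3. the small box is back on the middle of the large box (horizontal distance between pad_box and tube_box below 0.015 m and z of pad_box in the frame of tube_box between 0.037 and 0.043 m and angle between pad_box's own z axis and vertical below 0.05 rad), for 0.2 s.
At the end, for the whole second after the job is handed in: Lever in the long tray's longer bay, tin in its shorter bay; jar and multitool in the square tray, one in each bay; small box on the large box within 15 mm of its middle; all flat on their support (within 3 mm and 0.05 rad), at rest (all of step 3 and x of lever in the frame of kit_long between -0.01 and 0.116 m and y of lever in the frame of kit_long between -0.052 and 0.052 m and z of lever in the frame of kit_long between 0.001 and 0.007 m and angle between each of lever, patch_tin, jar, multitool's own z axis and vertical below 0.05 rad and x of patch_tin in the frame of kit_long between -0.097 and -0.047 m and y of patch_tin in the frame of kit_long between -0.032 and 0.032 m and z of patch_tin in the frame of kit_long between 0.001 and 0.007 m and ((x of jar in the frame of kit_square between 0.012 and 0.076 m and x of multitool in the frame of kit_square between -0.076 and -0.012 m) or (x of jar in the frame of kit_square between -0.076 and -0.012 m and x of multitool in the frame of kit_square between 0.012 and 0.076 m)) and y of jar in the frame of kit_square between -0.075 and 0.075 m and z of jar in the frame of kit_square between 0.001 and 0.007 m and y of multitool in the frame of kit_square between -0.075 and 0.075 m and z of multitool in the frame of kit_square between 0.001 and 0.007 m and linear speed of each of lever, patch_tin, jar, multitool, pad_box below 0.02 m/s); the robot touches nothing.
It fails at once if the derailleur hanger is moved more than 30 mm (distance of hanger from where it was at the start of the episode above 0.03 m).
It fails at once if the large box is moved more than 30 mm (distance of tube_box from where it was at the start of the episode above 0.03 m).
It fails at once if the jar is tipped by more than 0.6 rad (angle between jar's own z axis and vertical above 0.6 rad).
It also fails if it takes over 136 s, if anything falls off the work surface, if the arm or the gripper's body presses on something with over 40 N, if the wrist force passes 120 N, or if a joint passes its speed limit or range.

### The arm

A 6-joint arm with a two-finger parallel gripper is mounted at the origin on the work surface. World frame = base frame: x ahead of the robot, y to its left, z up, the work surface at z = 0. Lengths are in mm, angles in rad, forces in N, time in s.
With the tool pointing down it reaches from about 275 to 825 mm from the base axis. Payload 5.2 kg.
Tool frame: the origin (TCP) lies at the very end of the fingers, on their centre line; the grasp point (between the pads) lies 19 mm behind it; z points along the fingers, y is the line along which they close (so a half turn about z gives the same grasp; the last joint's range is limited). The gripper opens to 93 mm and grips with 3 to 60 N. Pads are 15 mm wide; open, the fingers measure 128 mm over their backs; the gripper's body (75 mm by 188 mm) begins 65 mm behind the grasp point.
Start: joints at [0.962, 0.259, 1.535, -0, 1.348, -0.203], TCP at [217.094, 505.347, 218.653] pointing down, gripper open.
Joint ranges: [-3.14, 3.14], [-0.91, 2.08], [0.19, 2.58], [-1.22, 4.36], [0.22, 2.71], [-3.12, 3.12]. Speed limits (rad/s): [2.57, 2.57, 3.14, 3.14, 3.14, 3.14].

### API

Orientations are given as [roll, pitch, yaw] about the fixed x, y, z axes, in that order (R = Rz(yaw) Ry(pitch) Rx(roll)).
In Python, from bench import robot gives the robot as it stands. The module is installed in compiled form; this text tells all that it offers. Calls block until the motion is done:
- robot.move_ptp(position, orientation): joint-space move of the TCP to a pose.
- robot.move_linear(position, ori=None, speed=150, f_stop=None): straight line of the TCP; ori=None keeps the orientation; speed is the mean speed in mm/s. With f_stop (N) it stops when the force on the tool has changed by that much, and returns True; else False.
- robot.move_j(angles): joint-space move.
- robot.move_gripper(opening): opening from 0.0 (shut) to 1.0 (fully open); the grip force is fixed at half the most; returns when the fingers have stopped.
- robot.sleep(seconds).
- robot.inverse_kinematics(position, orientation): joint angles nearest the present ones, or None.
- robot.get_image(name): name is "scene" or "top" or "wrist"; returns a dict with "img" (400x640x3 uint8, blue, green, red), "fovy" (degrees; the focal length in pixels is half the picture's height over the tangent of half this angle, whatever the lens; pixels are square), "cx", "cy" (the principal point, pixels), "eye" and "orientation" of the camera in the world. Camera axes: x right, y down, z forward; pixel columns grow to the right and rows downward; lengths in mm; the calibration is good to about 2 mm. A picture is of the moment at which its call begins. There is no depth.
A pose or a line that the arm cannot do raises robot.MotionError and nothing moves.
- robot.hand_in(): hands the job in; it is judged then, once.
Readings, each from a call of its own:
- robot.current_t(): time.
- robot.current_qpos(): joint angles.
- robot.current_joint_vel(): joint speeds.
- robot.current_joint_efforts(): joint torques, N m.
- robot.current_tcp_pos(): TCP position.
- robot.current_eef_rot(): TCP orientation.
- robot.current_contact_force(): force on the tool from outside, world axes, zero at the start.
- robot.current_ft_torque(): the same for the moment, N m.
- robot.current_gripper_width(): opening from 0.0 (shut) to 1.0 (fully open).
- robot.current_finger_force(): force on a finger pad.
Only numpy, scipy, OpenCV 4.12 (cv2) and the standard library are available. Lean on these libraries where they do the work, as an engineer would, in place of code of your own. Each camera call takes 0.05 s, during which the arm holds its last target. There are 200 camera calls.

## Working session

There is one attempt and no reset: what is moved stays moved. The work goes in short steps, each a Python script; the robot and the scene stay as the last script left them, time stands still between calls to the robot, and variables do not carry over. Pictures are saved under pics/ and viewed, at most 14 in all, crops included, and the job is handed in when it is done.

```bash
mkdir -p pics
cat > h.py <<'E'
import numpy as np, cv2
from bench import robot
from scipy.spatial.transform import Rotation as R
def cam(n):
    d=robot.get_image(n); return d
def Rc(d):
    o=np.array(d["orientation"],float)
    return o if o.shape==(3,3) else R.from_euler('xyz',o).as_matrix()
def ray(d,u,v,z):
    f=200/np.tan(np.radians(d["fovy"])/2)
    r=Rc(d)@np.array([(u-d["cx"])/f,(v-d["cy"])/f,1]); e=np.array(d["eye"])
    return e+r*(z-e[2])/r[2]
E
python3 - <<'E'
from h import *
import pickle
for n in ("top","scene"):
    d=cam(n); pickle.dump(d,open(n+".pkl","wb")); cv2.imwrite(f"pics/{n}0.png",d["img"])
    print(n,{k:d[k] for k in d if k!="img"})
    for u,v in((0,0),(639,0),(0,399),(639,399)): print(ray(d,u,v,0).round())
print(robot.current_t(),robot.current_eef_rot())
E
```

```text
top {'fovy': 42.38439581993627, 'cx': 328.0111974853071, 'cy': 199.12957204065967, 'eye': array([ 510.68067502,   12.07262539, 1287.26957948]), 'orientation': array([-3.08657583, -0.02805485, -1.56875466])}
[1079.  800.    0.]
[1103. -832.    0.]
[ 97. 765.   0.]
[  86. -799.    0.]
scene {'fovy': 51.35271760889104, 'cx': 317.725564528688, 'cy': 201.07541611951405, 'eye': array([1409.79833453, -615.61763203,  764.02572349]), 'orientation': array([-2.15354697, -0.02142958,  0.931242  ])}
[-4855.  -396.     0.]
[-1059.  6892.     0.]
[ 694. -817.    0.]
[1421.  187.    0.]
0.1 [-3.13995629e+00 -3.46804357e-04  2.73578030e+00]
```

View pics/top0.png

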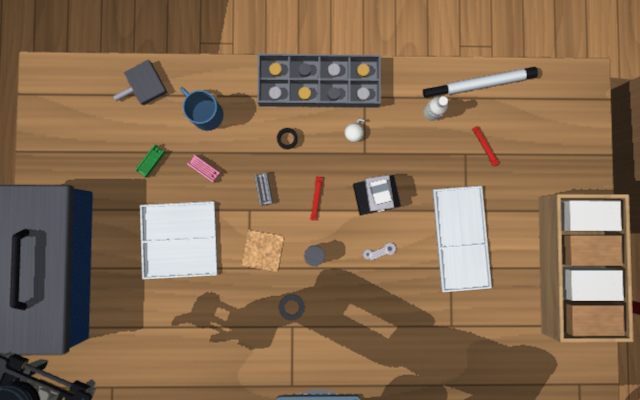

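View pics/scene0.png

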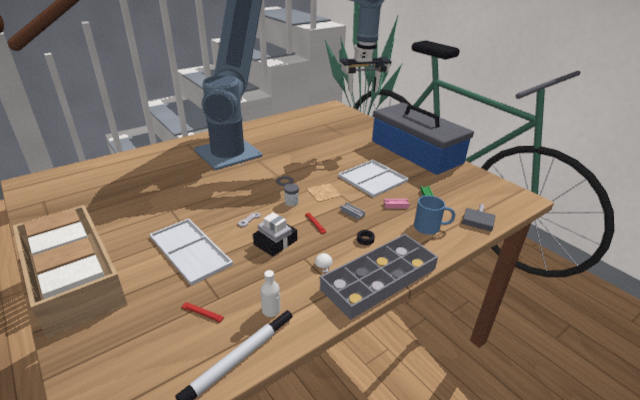

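Two red bars: (317,198) and (485,146). The base lies near (328,430), so (317,198) is the nearest and is the lever. The grey multitool is at (264,189), and the look-alikes are green (151,161) and pink (204,168). The jar is at (316,256), hanger (380,252), stack (377,194), mat (263,250), long tray (462,238) and square tray (179,240). Next I segment them and confirm in one enlarged crop.

```bash
cat > seg.py <<'E'
from h import *
import pickle
d=pickle.load(open("top.pkl","rb")); im=d["img"]; hsv=cv2.cvtColor(im,cv2.COLOR_BGR2HSV)
H,S,V=[hsv[...,i].astype(int) for i in range(3)]
red=((H<6)|(H>174))&(S>150)
grey=(S<70)
bright=(S<40)&(V>120)
dark=(V<60)
spec={"lever":(red,(300,170,335,225),10),"multitool":(grey,(250,168,280,210),20),"jar":(grey|((H>100)&(H<130)),(302,242,329,268),60),
"long":(bright,(425,180,500,300),12),"square":(bright,(130,195,225,285),12),
"pad":((S<40)&(V>190),(350,170,402,215),88),"tin":((S<60)&(V>85),(350,170,402,215),62),"stack":(((S<80)),(350,172,385,217),40),
"hanger":(grey&(V>90),(358,238,400,265),6),"mat":((S<150)&(V>150)&(H>8),(238,225,288,275),3)}
k=3;x0,y0=130,140
big=cv2.resize(im[y0:y0+160,x0:x0+266],None,fx=k,fy=k,interpolation=cv2.INTER_CUBIC)
for n,(m,(a,b,c,e),z) in spec.items():
    mm=np.zeros(m.shape,np.uint8); mm[b:e,a:c]=m[b:e,a:c]*255
    cs=cv2.findContours(mm,cv2.RETR_EXTERNAL,cv2.CHAIN_APPROX_NONE)[0]
    if not cs: print(n,"none"); continue
    c=max(cs,key=cv2.contourArea).reshape(-1,2)
    w=np.array([ray(d,u,v,z)[:2] for u,v in c],np.float32)
    (cx,cy),(s1,s2),an=cv2.minAreaRect(w)
    if s1<s2: s1,s2,an=s2,s1,an+90
    print(n,"ctr",round(cx,1),round(cy,1),"size",round(s1),round(s2),"long-axis deg",round((an+90)%180-90,1),"px",c.mean(0).round(1))
    cv2.drawContours(big,[((c-[x0,y0])*k+1).reshape(-1,1,2)],-1,(0,255,255),1)
cv2.imwrite("pics/crop1.png",big)
E
python3 seg.py
```

```text
lever ctr 584.2 6.6 size 107 17 long-axis deg -8.8 px [316.1 197.8]
multitool ctr 606.3 136.2 size 78 32 long-axis deg 11.0 px [263.1 188.5]
jar ctr 444.6 10.7 size 47 45 long-axis deg -89.9 px [313.9 255.3]
long ctr 485.0 -355.9 size 256 126 long-axis deg 4.5 px [461.6 238.5]
square ctr 480.3 343.4 size 183 182 long-axis deg -87.2 px [177.8 239.8]
pad ctr 577.5 -148.5 size 38 37 long-axis deg -74.2 px [381.6 198.6]
tin ctr 592.7 -144.7 size 84 60 long-axis deg 8.6 px [379.2 192.7]
stack ctr 591.1 -127.3 size 86 77 long-axis deg 8.7 px [370.9 194.3]
hanger ctr 452.1 -150.9 size 83 30 long-axis deg -74.2 px [379.3 251.5]
mat ctr 456.3 138.0 size 122 121 long-axis deg -89.9 px [262.6 253.4]
```

View pics/crop1.png

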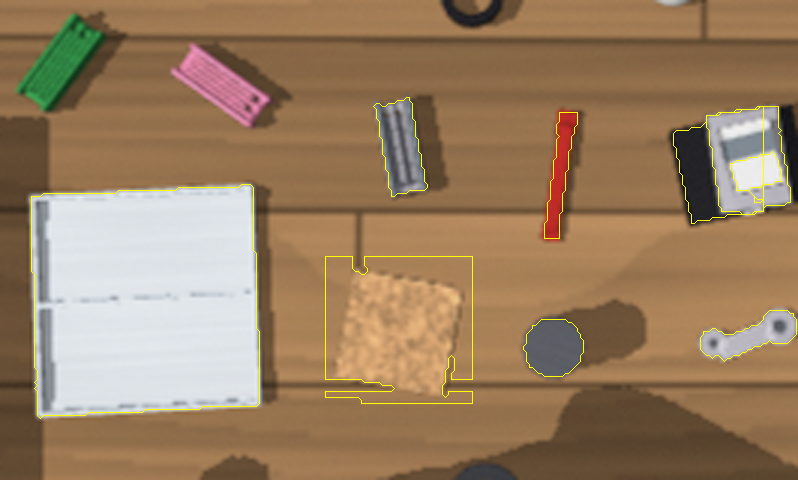

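The crop confirms the following:
- The lever is the red bar at (316,198).
- The multitool is the grey block at (263,189).
- The square tray's divider runs along world y, so its bays lie at world ±x.
- The small box is the white-grey-white patch near (381,192).

Measured sizes match the specs. Next I check the stack with the wrist camera.

```bash
cat >> h.py <<'E'
def ori(deg):
    """tool down, fingers closing along the y axis of a thing at yaw deg"""
    return [np.pi,0,np.arctan2(np.sin(np.radians(deg)),np.cos(np.radians(deg)))]
def best(p,deg):
    c=[]
    for a in (deg,deg+180):
        q=robot.inverse_kinematics(p,ori(a))
        if q is not None: c.append((abs(q[5]),a))
    return ori(min(c)[1])
def go(x,y,z,deg): robot.move_ptp([x,y,z],best([x,y,z],deg))
def lin(x,y,z,**k): return robot.move_linear([x,y,z],**k)
E
python3 - <<'E'
from h import *
import pickle
go(560,-146,300,8.6)
d=cam("wrist"); pickle.dump(d,open("w1.pkl","wb")); cv2.imwrite("pics/w1.png",d["img"])
print({k:d[k] for k in d if k!="img"},robot.current_t(),robot.current_qpos())
E
```

```text
{'fovy': 64.79896278902227, 'cx': 323.916815658369, 'cy': 198.12930959287473, 'eye': array([ 626.90265025, -134.50969885,  466.12354042]), 'orientation': array([ 2.89441534e+00, -3.67167575e-04, -1.41950212e+00])} 2.7667 [-4.46168251e-01  2.71817472e-01  1.32117383e+00  2.21052634e-04
  1.54870117e+00  9.72848882e-01]
```

View pics/w1.png

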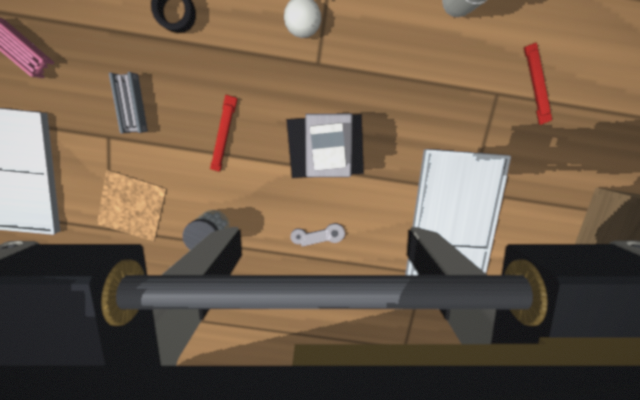

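The wrist view shows the stack: the black box spans cols 288–363, the tin 304–353, and the small box about 310–348 by 123–170.

Run:
```python
from h import *
import pickle
d=pickle.load(open("w1.pkl","rb")); hsv=cv2.cvtColor(d["img"],cv2.COLOR_BGR2HSV)
H,S,V=[hsv[...,i].astype(int) for i in range(3)]
def f(n,m,b,z):
    a0,b0,a1,b1=b; mm=np.zeros(m.shape,np.uint8); mm[b0:b1,a0:a1]=m[b0:b1,a0:a1]*255
    c=max(cv2.findContours(mm,0,1)[0],key=cv2.contourArea).reshape(-1,2)
    w=np.array([ray(d,u,v,z)[:2] for u,v in c],np.float32); (x,y),s,an=cv2.minAreaRect(w)
    print(n,round(x,1),round(y,1),np.round(s),round(an,1),c.min(0),c.max(0))
B=(285,108,368,182)
white=(V>200)&(S<25)
f("padfar",white,(B[0],B[1],B[2],136),88)
f("padnear",white,(B[0],142,B[2],B[3]),88)
f("tin",(V>90)&(S<60),B,62)
f("stack",(S<60),B,50)
f("multi",(S<60),(100,62,152,140),20)
f("lever",((H<6)|(H>174))&(S>150),(200,90,245,175),10)
for r in (118,122,125,130,140,148,155,165,170,173):print(r,V[r,300:366:4],)
```

```text
padfar 616.1 -138.2 [ 8. 37.] 14.2 [310 124] [341 133]
padnear 582.2 -146.4 [25. 38.] 14.3 [312 147] [344 169]
tin 595.2 -144.7 [79. 60.] 8.9 [304 113] [351 176]
stack 593.1 -141.5 [82. 96.] 10.5 [287 113] [362 176]
multi 607.7 131.2 [79. 39.] 10.5 [109  72] [146 132]
lever 584.5 3.7 [ 17. 108.] 82.2 [211  95] [236 170]
118 [ 86  94 185 186 183 184 181 183 183 182 183 185 181  71  35  37  99]
122 [ 45  70 185 186 183 183 181 180 179 176 176 160 158  65  34  37 101]
125 [ 45  68 184 180 188 194 207 219 219 228 227 125 121  59  36  36 103]
130 [ 47  64 186 229 232 232 231 230 224 224 216 125 122  59  35  35 101]
140 [ 45  61 185 152 145 148 147 147 146 148 147 131 122  57  35  35  91]
148 [ 45  60 185 172 177 190 201 215 221 225 228 174 124  53  36  35  95]
155 [ 46  57 186 191 231 232 231 232 230 232 232 195 123  49  36  34  93]
165 [ 45  56 186 190 232 233 232 232 229 231 231 221 175  47  37  35  88]
170 [ 46  54 186 190 196 195 186 187 188 186 184 185 180  43  35  37 104]
173 [ 45  55 184 191 189 184 184 187 189 186 184 185 178  57  52  58 110]
```

```bash
cat >> h.py <<'E'
def pick(x,y,z,deg,w=None,up=120):
    go(x,y,up+z,deg); robot.move_gripper(1.0 if w is None else min(1,w/93)); lin(x,y,z,speed=120)
    robot.move_gripper(0.0); g=robot.current_gripper_width()*93
    lin(x,y,z+up,speed=200); g2=robot.current_gripper_width()*93
    print("grip",round(g,1),round(g2,1),"F",np.round(robot.current_finger_force(),1),"t",robot.current_t()); return g2
def place(x,y,z,deg,w,up=120):
    go(x,y,z+up,deg); hit=lin(x,y,z+12,speed=150); hit=lin(x,y,z,speed=40,f_stop=6)
    print("placed",np.round(robot.current_tcp_pos(),1),hit); robot.move_gripper(min(1,w/93)); robot.sleep(.2)
    lin(x,y,z+up,speed=200)
E
python3 - <<'E'
from h import *
import pickle
t=pickle.load(open("top.pkl","rb")); m=ray(t,263.9,251.2,3); print("mat",m)
pick(595,-143.5,70,14)
place(m[0],m[1],3+8+.5,14,55)
go(555,-146,250,8.9)
d=cam("wrist"); pickle.dump(d,open("w2.pkl","wb")); cv2.imwrite("pics/w2.png",d["img"]); print(robot.current_t())
hsv=cv2.cvtColor(d["img"],cv2.COLOR_BGR2HSV);S,V=hsv[...,1],hsv[...,2]
def f(n,m,z):
    mm=np.uint8(m)*255; mm[:, :230]=0; mm[:,430:]=0; mm[215:]=0
    c=max(cv2.findContours(mm,0,1)[0],key=cv2.contourArea).reshape(-1,2)
    w=np.array([ray(d,u,v,z)[:2] for u,v in c],np.float32); print(n,cv2.minAreaRect(w),c.min(0),c.max(0))
f("tin",(V>90)&(S<60),62); f("stack",S<60,50)
E
```

```text
mat [452.02576515 134.46200756   3.        ]
grip 37.8 37.6 F 30.0 t 6.3167
placed [451.8 134.5  11.4] False
11.6
tin ((595.0195922851562, -144.68283081054688), (78.82295227050781, 58.83897399902344), 8.87759780883789) [303 107] [357 179]
stack ((593.6322021484375, -141.8964080810547), (81.45249938964844, 97.68514251708984), 8.93867015838623) [284 107] [369 179]
```

View pics/w2.png

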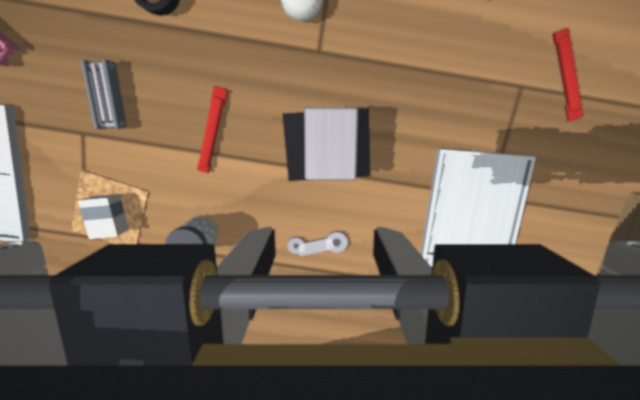

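The small box now stands on the mat at (103,215), and the tin at (330,143) is bare and still centred on the large box. Next I place the tin, put the small box back and move the lever.

Run:
```python
from h import *
pick(595,-144.7,50,8.9)
place(413.2,-361.6,14.7,4.5,72)
pick(452,134.5,11,14,70)
go(594,-144.2,170,8.9)
place(594,-144.2,48.7,8.9,55)
go(555,-146,250,8.9)
d=cam("wrist"); cv2.imwrite("pics/w3.png",d["img"]); cv2.imwrite("pics/t3.png",cam("top")["img"]); print(robot.current_t())
```

```text
grip 57.8 57.9 F 30.0 t 15.4
placed [ 413.  -361.5   14.6] False
grip 37.6 38.0 F 30.0 t 23.8583
placed [ 594.  -144.2   48.2] True
28.6
```

View pics/w3.png

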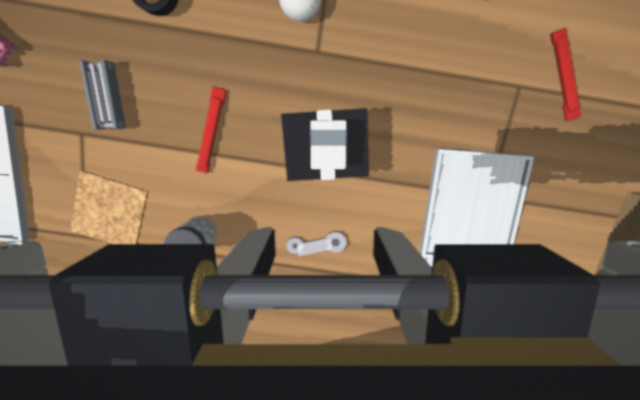

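The small box sits at (328,145) in the middle of the large box (326,144).

Run:
```python
from h import *
pick(584.3,5,2,-8.5,50)
place(537.8,-351.8,6.5,4.5,40)
pick(606.5,136,9,11,70)
place(524.2,345.5,13.5,92.8,48)
pick(444.6,10.7,15,2.8)
place(436.4,341.3,19.5,2.8,70)
go(440,0,300,0)
cv2.imwrite("pics/t4.png",cv2.resize(cam("top")["img"][120:310,120:520],None,fx=2,fy=2,interpolation=cv2.INTER_CUBIC)); 
cv2.imwrite("pics/s4.png",cam("scene")["img"]); print(robot.current_t())
```

```text
grip 12.9 13.6 F 30.0 t 32.3333
placed [ 537.6 -351.7    6.4] False
grip 29.9 29.2 F 30.0 t 41.7
placed [524.  345.5  13.4] False
grip 48.1 48.5 F 30.0 t 50.375
placed [436.3 341.2  19.4] False
57.55
```

View pics/t4.png

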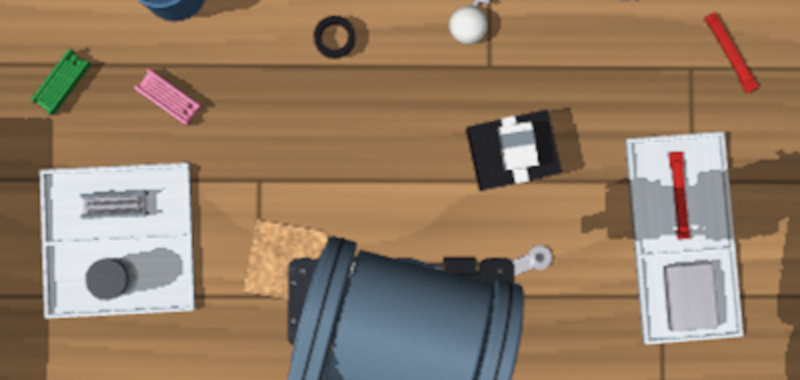

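View pics/s4.png

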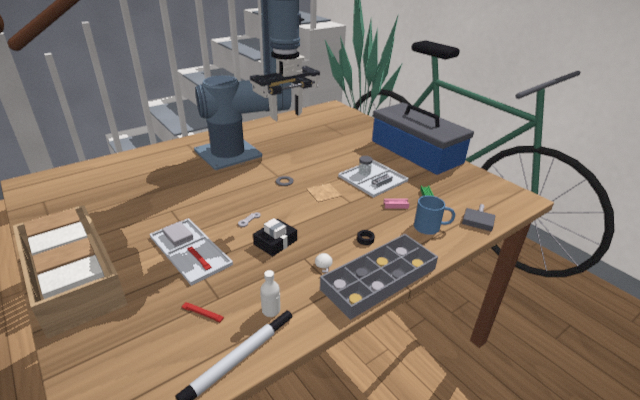

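The top crop shows everything in place. The multitool (120,204) and jar (107,278) are in separate square-tray bays. The lever (680,195) and tin (693,295) are in their long-tray bays. The small box (519,148) is centred on the large box, and the scene view shows everything flat and the jar upright.

```bash
python3 -c "
from bench import robot
print(robot.hand_in())"
```

```text
the job is handed in; nothing more can be done
None
```

Both kits are made up, the small box is back on the middle of the large box, and the job is handed in at about 58 s of the 136 s allowed; hand-in returned no verdict, but the final pictures show everything in place.

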